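# Fit the counter spot lamp in its bayonet holder

## Task

Fit the spot lamp into the bayonet holder on the cheese counter: lower it with its pins in the entry slots, press it down against the spring, turn it clockwise to the stop, then let it come up into its notches and leave it locked there, upright. Go by feel, since the socket's height is not known exactly: never press lamp and holder together with more than 40 N in all, never tip the lamp over, and leave the jar and the cheeses where they are.

Things in the scene. Friction and masses are not known exactly. Their poses are not given: they have to be found in the camera images.
- lamp: Spot lamp, loose, 96 mm high, 0.17 kg +-30 %, standing on its cap. Bottom up: round aluminium cap 36 mm across with bevelled foot (0 to 36 mm) and two side pins; grey collar 52 mm across (36 to 42 mm) with a red mark over each pin; grey grip block (42 to 82 mm); cream dome. Origin: centre of the underside, z up along its axis, pins along +x and -x. A half turn makes no difference to its fit.
- lamp_mid (a point): Point on the lamp's axis half-way up, 48 mm above its underside; axes as the lamp's.
- lamp_grip (a point): Middle of the lamp's grip block, on its axis 62 mm above the underside; axes as the lamp's. The block is 44 mm along x, 40 mm along y (flat faces to take hold of) and 40 mm high; collar 20 mm below this point, top of the dome 34 mm above it.
- lamp_pins (a point): Point on the lamp's axis between the two dark round pins, 9 mm above the underside; axes as the lamp's. Pins 6 mm thick, pointing along +x and -x, ends 26 mm from the axis.
- holder: Lamp holder, fixed: dark round foot 110 mm across, 16 mm high, short stem, upright white bayonet socket open at the top (bore 40 mm, outside 54 mm). Origin: centre of the foot's underside, z up along the common axis. The socket's height differs each time and is not reported: rim 90 to 126 mm above the origin. Lamp and holder must never press on each other with more than 40 N in all.
- holder_slot (a point): One entry slot, 23 mm from the axis, at mean rim height (108 mm; true rim +-18 mm); axes as the holder's. Two slots, 13 mm wide, are cut down through the rim at +50 and +230 degrees about z from the holder's x axis (counter-clockwise from above); a red dot stands beside each, on its counter-clockwise side.
- holder_notch (a point): One notch, 23 mm from the axis on the holder's +x axis, 11 mm below mean rim height (true height +-18 mm); the other is on -x; green dots on the rim above them. From each slot a channel runs 50 degrees CLOCKWISE (seen from above) under a lip; there a stop ends it and a notch 6 mm high opens upward in the lip. Locked pins have 1.7 mm play sideways in the notch.
- holder_spring (a point): Top of the brass spring contact in the bore, on the axis, 10 mm below the rim (given at mean height; true +-18 mm). It pushes up with 3 N at first touch plus 0.5 N per mm. Pins pass under the lip when it is pressed 16 mm (11 N), meet a hard floor at 22 mm (14 N), and rest locked in the notches at 10 mm (8 N), the lamp's underside then 20 mm below the rim.
- jar: Bystander, loose: honey jar with a metal lid, 71 mm across, 110 mm high. Origin: centre of its underside.
- pyramid: Bystander, loose: whitish cut-off pyramid cheese, 76x78 mm, 80 mm high. Origin: centre of its underside.
- drum: Bystander, loose: small whitish drum-shaped cheese, 63 mm across, 72 mm high. Origin: centre of its underside.
- brick: Bystander, loose: grey ash-covered brick-shaped cheese, 57x63 mm, 54 mm high. Origin: centre of its underside.

How it is judged (in metres and radians):
On the way, in this order (a step that is already met when the one before it is completed fails the run):
1. the lamp stands in the entry slots (its pins more than 35 degrees from the notches), within 5 mm of the holder's axis, and is pressed against the spring with more than 7 N (horizontal distance between lamp_mid and holder below 0.005 m and angle between the x axis of lamp and the x axis of holder, either way round above 0.61 rad and contact force between lamp and holder above 7 N and z of lamp_mid in the frame of holder below 0.158 m), for 0.1 s.
2. still under spring load (more than 7 N), the lamp has been turned to within 0.2 rad of the notches (horizontal distance between lamp_mid and holder below 0.005 m and angle between the x axis of lamp and the x axis of holder, either way round below 0.2 rad and contact force between lamp and holder above 7 N and z of lamp_mid in the frame of holder below 0.158 m), for 0.1 s.
At the end, for the whole second after the job is handed in: The lamp rests in the holder, let go: axis within 5 mm of the holder's, its pins within 0.13 rad of the notches, upright within 0.08 rad, its middle 114 to 158 mm above the holder's origin, held by the spring (lamp and holder press on each other with more than 6 N), at rest (under 0.01 m/s) (horizontal distance between lamp_mid and holder below 0.005 m and angle between the x axis of lamp and the x axis of holder, either way round below 0.13 rad and angle between lamp's own z axis and vertical below 0.08 rad and z of lamp_mid in the frame of holder between 0.114 and 0.158 m and contact force between lamp and holder above 6 N and linear speed of lamp below 0.01 m/s); the robot touches nothing.
It fails at once if lamp and holder press on each other with more than 40 N in all (contact force between lamp and holder above 40 N).
It fails at once if the lamp is tipped over by more than 0.5 rad (angle between lamp's own z axis and vertical above 0.5 rad).
It fails at once if a bystander is shifted by more than 20 mm (distance of any of jar, pyramid, drum, brick from where it was at the start of the episode above 0.02 m).
It also fails if it takes over 72 s, if anything falls off the work surface, if the arm or the gripper's body presses on something with over 40 N, if the wrist force passes 120 N, or if a joint passes its speed limit or range.

## Robot

A 6-joint arm with a two-finger parallel gripper is mounted at the origin on a cart in front of the work surface, level with it; the furniture and walls round the work are solid. World frame = base frame: x ahead of the robot, y to its left, z up, the work surface at z = 0. Lengths are in mm, angles in rad, forces in N, time in s.
With the tool pointing down it reaches from about 325 to 875 mm from the base axis. Payload 4.4 kg.
Tool frame: the origin (TCP) lies on the centre line of the jaws, within the pads' length; the fingertips stand ahead of it and the grasp point (between the pads) lies 6 mm ahead of it (ctrl.tcp_to_tips is the z of the fingertips in the tool frame, in mm); z points along the fingers, y is the direction in which the jaws open and shut (so a half turn about z gives the same grasp; the last joint's range is limited). The gripper opens to 85 mm and grips with 20 to 120 N. Pads are 22 mm wide; open, the fingers measure 114 mm over their backs; the gripper's body (76 mm by 85 mm) begins 54 mm behind the grasp point. The pads swing forward as they close: fully open they stand 13 mm farther back than shut.
Start: joints at [-1.478, 0.207, 1.542, -0, 1.393, -0.15], TCP at [138.788, -558.001, 256.282] pointing down, gripper open.
Joint ranges: [-2.73, 2.73], [-0.86, 2.22], [0.23, 2.46], [-1.11, 4.25], [0.08, 2.63], [-2.82, 2.82]. Speed limits (rad/s): [2.79, 2.79, 3.14, 3.14, 3.14, 3.14].

## Interface

Orientations are given as a 3x3 rotation matrix whose columns are the frame's x, y, z axes.
In Python, from plant import ctrl, sensors, optics gives the robot as it stands. Calls block until the motion is done:
- ctrl.move_ptp(position, orientation): joint-space move of the TCP to a pose.
- ctrl.move_l(position, rot=None, vel=150, threshold=None): straight line of the TCP; rot=None keeps the orientation; vel is the mean speed in mm/s. With threshold (N) it stops when the force on the tool has changed by that much, and returns True; else False.
- ctrl.set_joints(angles): joint-space move.
- ctrl.gripper_to(opening, force=None): finger opening in mm; force is the grip in N (None keeps the last); returns when the fingers have stopped.
- ctrl.hold(seconds).
- ctrl.solve_ik(position, orientation): joint angles nearest the present ones, or None.
- sensors.read_state(): the state.
- optics.grab_frame(name): name is "scene" or "top" or "wrist"; returns (picture, depth): 420x560x3 uint8, red, green, blue; 420x560 float32, mm along the optical axis (not along the pixel's ray), 0 where there is no reading.
- optics.camera_params(name): a dict with "mtx" (3x3 intrinsics, pixels), "k1" (the pictures are not rectified: a ray, as slopes to the right and down, at radius r is drawn at 1 + k1 r^2 times it, then the intrinsics apply), "R" (3x3) and "t" (3): a world point X has camera coordinates R X + t; the wrist camera has in their place "T_tool_cam" (4x4, takes a point from camera to tool coordinates, whose origin is the TCP and whose axes are the flange's). Camera axes: x right, y down, z forward; pixel columns grow to the right and rows downward; lengths in mm; the calibration is good to about 2 mm. A picture is of the moment at which its call begins: read the wrist's pose just before it. camera_params takes no time and is no camera call.
A pose or a line that the arm cannot do raises ctrl.MotionError and nothing moves.
- ctrl.finish_job(): hands the job in, once; it reports no verdict.
The state is a dict: "t": time; "q": joint angles; "qvel": joint speeds; "tau": joint torques, N m; "eef_pos": TCP position; "eef_rot": TCP orientation; "force": force on the tool from outside, world axes, zero at the start; "wrist_torque": the same for the moment, N m; "grip_width": finger opening in mm.
Only numpy, scipy, OpenCV 4.12 (cv2) and the standard library are available. Lean on these libraries where they do the work, as an engineer would, in place of code of your own. Each camera call takes 0.05 s, during which the arm holds its last target.

## Working session

There is one attempt and no reset: what is moved stays moved. The work goes in short steps, each a Python script; the robot and the scene stay as the last script left them, time stands still between calls to the robot, and variables do not carry over. Pictures are saved under pics/ and viewed, and the job is handed in when it is done.

```bash
ls; mkdir -p pics; python3 - <<'E'
from plant import ctrl, sensors, optics
import cv2, numpy as np
for n in ["scene","top","wrist"]:
    im,d=optics.grab_frame(n); cv2.imwrite(f"pics/{n}0.png",im[:,:,::-1]); np.savez(f"{n}0.npz",im=im,d=d)
    p=optics.camera_params(n); print(n,{k:np.round(v,3).tolist() for k,v in p.items()})
s=sensors.read_state(); print({k:np.round(v,3).tolist() for k,v in s.items()}, ctrl.tcp_to_tips)
E
```

```text
pics
scene {'mtx': [[389.75, 0.0, 270.249], [0.0, 389.75, 215.237], [0.0, 0.0, 1.0]], 'k1': -0.059, 'R': [[-0.783, -0.622, -0.002], [-0.473, 0.597, -0.649], [0.405, -0.507, -0.761]], 't': [689.64, 174.891, 826.142]}
top {'mtx': [[511.801, 0.0, 286.123], [0.0, 511.801, 210.474], [0.0, 0.0, 1.0]], 'k1': -0.116, 'R': [[-0.022, -1.0, 0.012], [-0.987, 0.02, -0.162], [0.161, -0.016, -0.987]], 't': [307.803, 607.957, 1341.704]}
wrist {'mtx': [[341.701, 0.0, 282.989], [0.0, 341.701, 212.583], [0.0, 0.0, 1.0]], 'k1': -0.069, 'T_tool_cam': [[-0.001, -0.948, -0.32, 80.929], [1.0, -0.001, -0.0, 0.173], [-0.0, -0.32, 0.948, -117.207], [0.0, 0.0, 0.0, 1.0]]}
{'t': 0.15, 'q': [-1.477, 0.207, 1.543, -0.0, 1.393, -0.15], 'qvel': [-0.001, -0.002, -0.005, 0.0, -0.002, 0.0], 'tau': [-0.0, -38.351, -29.204, -0.0, 0.007, 0.0], 'eef_pos': [138.74, -557.457, 255.368], 'eef_rot': [[0.97, 0.241, -0.0], [0.241, -0.97, 0.002], [0.0, -0.002, -1.0]], 'force': [0.0, -0.174, -0.227], 'wrist_torque': [-0.014, -0.0, 0.043], 'grip_width': 85.514} 25.0
```

View pics/scene0.png

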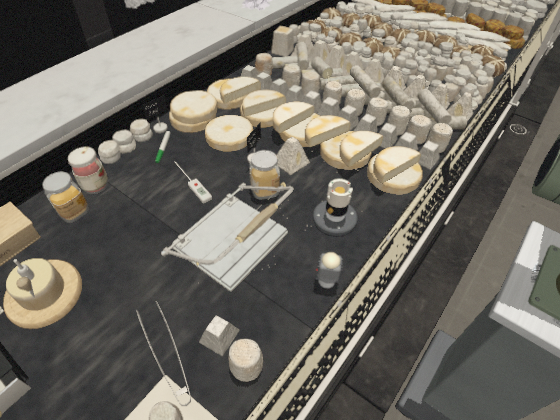

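View pics/top0.png

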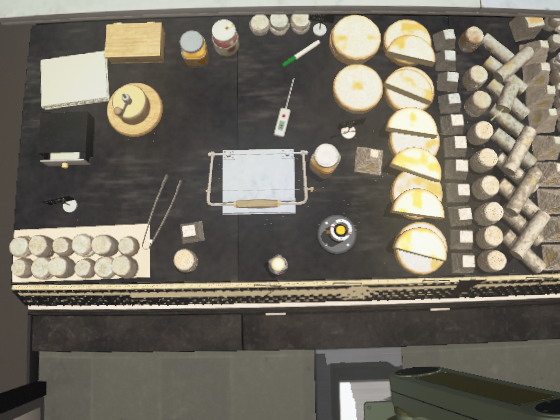

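View pics/wrist0.png

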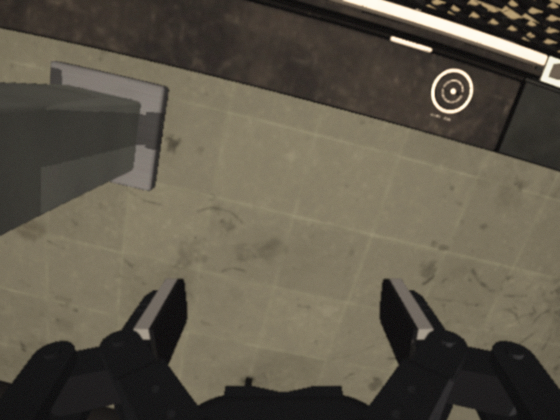

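The top view shows the lamp at (278,264) and the holder at (340,232). The jar is at (325,158), the pyramid at (369,160), the brick at (192,231) and the drum at (185,260). A railing runs along the front edge at about row 290.

```bash
cat > h.py <<'E'
from plant import ctrl, sensors, optics
import cv2, numpy as np
def ray(p,u,v):
    K=np.array(p['mtx']); k=p['k1']
    return cv2.undistortPoints(np.array([[[u,v]]],float),K,np.array([k,0,0,0,0.]))[0,0]
def campose(p,s=None):
    if 'R' in p:
        R=np.array(p['R']);t=np.array(p['t']); return R.T,-R.T@t
    T=np.array(p['T_tool_cam']);Rt=np.array(s['eef_rot']);
    return Rt@T[:3,:3], Rt@T[:3,3]+np.array(s['eef_pos'])
def px2w(p,u,v,z=None,depth=None,s=None):
    Rc,c=campose(p,s); d=Rc@np.append(ray(p,u,v),1)
    return c+d*((z-c[2])/d[2] if depth is None else depth)
def grid(p,d,s=None):
    h,w=d.shape; u,v=np.meshgrid(np.arange(w),np.arange(h))
    K=np.array(p['mtx']); r=cv2.undistortPoints(np.stack([u,v],-1).reshape(-1,1,2).astype(float),K,np.array([p['k1'],0,0,0,0.]))[:,0]
    Rc,c=campose(p,s); X=(np.c_[r,np.ones(len(r))]*d.reshape(-1,1))@Rc.T+c
    X[d.reshape(-1)==0]=np.nan
    return X.reshape(h,w,3)
def proj(p,X,s=None):
    Rc,c=campose(p,s); Y=(np.atleast_2d(X)-c)@Rc
    return cv2.projectPoints(Y.reshape(-1,1,3).astype(float),np.zeros(3),np.zeros(3),np.array(p['mtx']),np.array([p['k1'],0,0,0,0.]))[0][:,0]
def crop(im,u0,v0,u1,v1,f,name):
    cv2.imwrite(name,cv2.resize(im[v0:v1,u0:u1,::-1],None,fx=f,fy=f,interpolation=cv2.INTER_CUBIC))
def down(th): # jaw y axis at angle th in world; x axis = th+90 ; z down
    y=np.array([np.cos(th),np.sin(th),0]); z=np.array([0,0,-1.]); x=np.cross(y,z)
    return np.c_[x,y,z]
E
python3 - <<'E'
from h import *
p=optics.camera_params('top'); a=np.load('top0.npz'); im,d=a['im'],a['d']
X=grid(p,d)
for n,(u,v) in dict(lamp=(278,264),holder=(340,230),foot=(325,245),jar=(325,152),pyr=(369,155),brick=(190,231),drum=(185,260),rail=(250,287),rail2=(250,281),rail3=(250,295),board=(260,180),base=(400,400)).items(): print(n,X[v,u].round(0))
print(campose(p)[1])
crop(im,230,130,400,300,4.5,'pics/top_crop.png')
p=optics.camera_params('scene'); a=np.load('scene0.npz'); im,d=a['im'],a['d'];X=grid(p,d)
for n,(u,v) in dict(lamp=(330,262),holder=(340,188),foot=(322,222),rail=(400,240),rail2=(395,215)).items(): print(n,X[v,u].round(0))
crop(im,290,160,390,300,5,'pics/scene_crop.png')
E
```

```text
lamp [467. 320.  97.]
holder [552. 156.  97.]
foot [nan nan nan]
jar [759. 189. 110.]
pyr [758.  66.  76.]
brick [562. 554.  58.]
drum [484. 565.  66.]
rail [411. 398.   1.]
rail2 [428. 398.  -2.]
rail3 [389. 401. -44.]
board [706. 365.  24.]
base [162.  70. 324.]
[ 390.21151627  316.84141932 1418.40453409]
lamp [465. 332.  93.]
holder [555. 151. 101.]
foot [565. 196.  13.]
rail [396.  90. -32.]
rail2 [438.  50.  -2.]
```

View pics/top_crop.png

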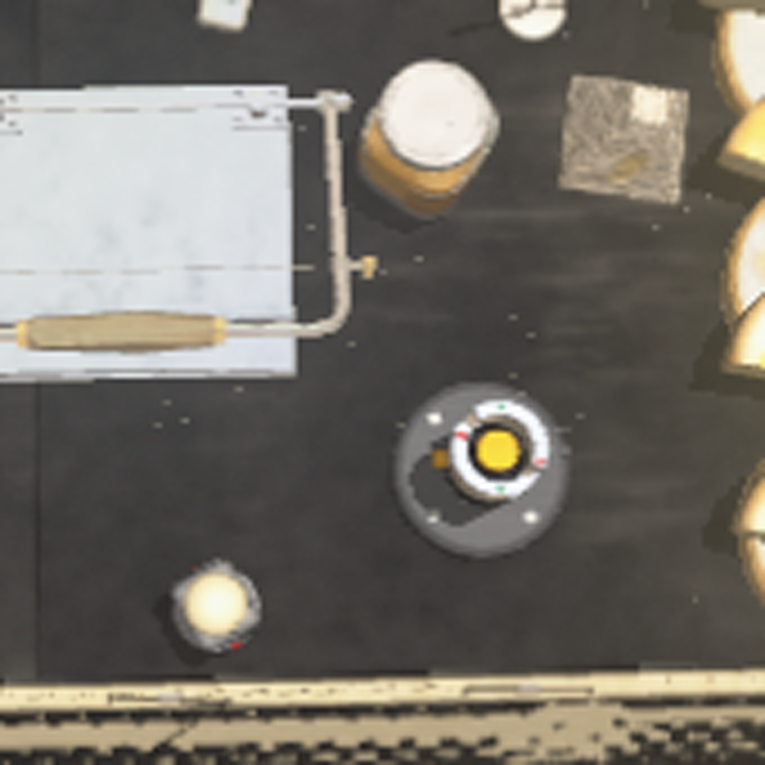

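View pics/scene_crop.png

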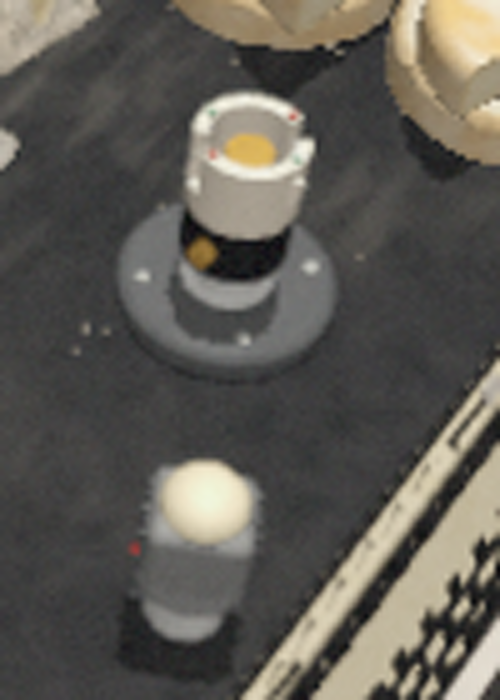

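```bash
python3 - <<'E'
from h import *
for n,pos,degs in [("lamp",[467,322,235],[118,-62]),("ins",[547,152,200],[140,-40]),("lock",[547,152,180],[90,-90]),("post",[547,152,180],[75,-105])]:
    for g in degs:
        q=ctrl.solve_ik(np.array(pos),down(np.radians(g))); print(n,g,None if q is None else np.round(q,2))
E
```

```text
lamp 118 [ 0.45  0.21  1.58 -0.    1.35 -1.61]
lamp -62 [ 0.45  0.21  1.58 -0.    1.35  1.53]
ins 140 [ 0.12  0.24  1.62 -0.    1.28 -2.32]
ins -40 [ 0.12  0.24  1.62 -0.    1.28  0.82]
lock 90 [ 0.12  0.26  1.64 -0.    1.24 -1.45]
lock -90 [ 0.12  0.26  1.64 -0.    1.24  1.69]
post 75 [ 0.12  0.26  1.64 -0.    1.24 -1.19]
post -105 [ 0.12  0.26  1.64 -0.    1.24  1.95]
```

```bash
python3 - <<'E'
from h import *
for n in ['top','scene']:
    p=optics.camera_params(n); d=np.load(n+'0.npz')['d']; X=grid(p,d).reshape(-1,3)
    X=X[~np.isnan(X[:,0])]; r=np.hypot(X[:,0],X[:,1]); m=(X[:,2]>130)&(r>250)&(r<950)&(X[:,1]<600)
    Y=X[m]; print(n,len(Y)); 
    if len(Y):
        H,cnt=np.unique((Y[:,:2]//100*100).astype(int),axis=0,return_counts=True)
        for h,c in zip(H,cnt): 
            if c>5: print(h,c,Y[((Y[:,:2]//100*100)==h).all(1)][:,2].max().round())
E
```

```text
top 533
[600 200] 74 150.0
[600 300] 292 155.0
[600 400] 167 153.0
scene 939
[ 300 -900] 180 259.0
[600 200] 78 145.0
[600 300] 377 152.0
[600 400] 303 150.0
```

```bash
python3 - <<'E'
from h import *
def snap(n,name):
    s=sensors.read_state(); im,d=optics.grab_frame(n)
    np.savez(name+'.npz',im=im,d=d,pos=s['eef_pos'],rot=s['eef_rot']); cv2.imwrite(f'pics/{name}.png',im[:,:,::-1]); return s
ctrl.move_ptp(np.array([547,152,250]),down(np.radians(-62))); ctrl.hold(0.3)
snap('wrist','w_hold')
ctrl.move_ptp(np.array([467,322,225]),down(np.radians(-62))); ctrl.hold(0.3)
s=snap('wrist','w_lamp'); print(s['t'],s['eef_pos'])
E
```

```text
4.4667 [467.94277935 320.94503287 225.26417481]
```

View pics/w_hold.png

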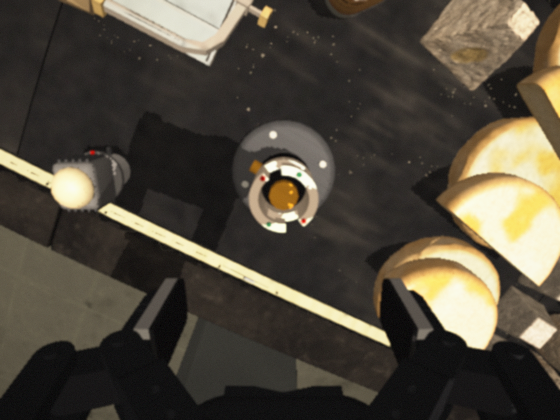

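View pics/w_lamp.png

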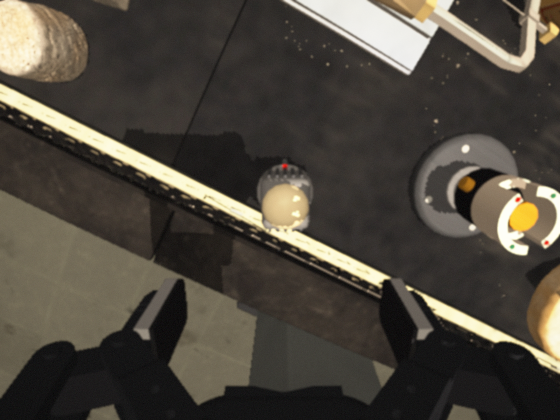

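The holder sits at about (284,195) in the first wrist picture and the lamp at about (285,205) in the second. Next I'll enlarge both.

```bash
python3 - <<'E'
from h import *
crop(np.load('w_hold.npz')['im'],225,115,345,240,6,'pics/wh_c.png')
crop(np.load('w_lamp.npz')['im'],245,150,325,240,7,'pics/wl_c.png')
E
```

```text
(no output)
```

View pics/wh_c.png

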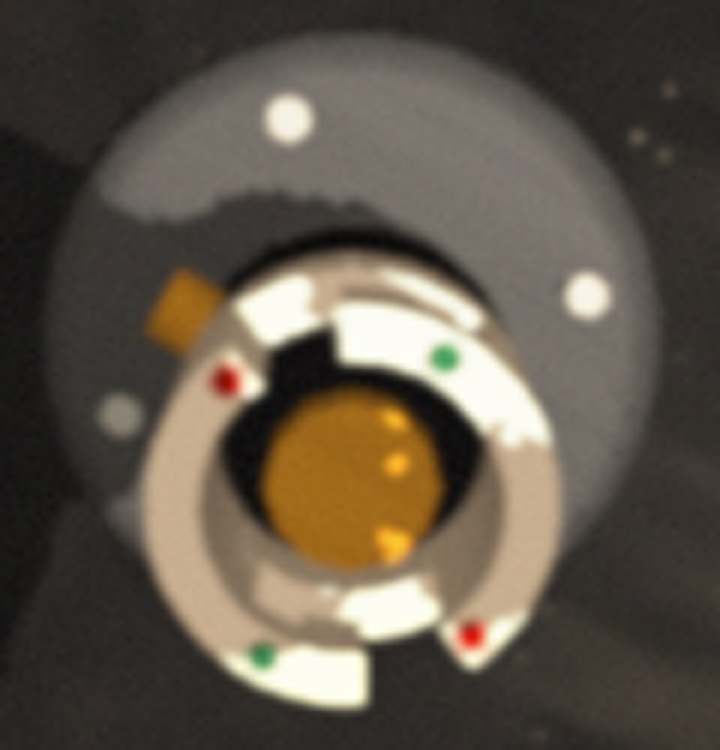

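View pics/wl_c.png

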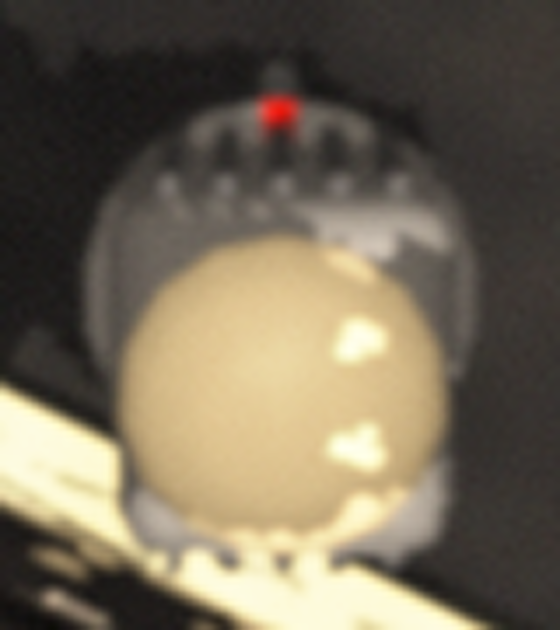

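```bash
python3 - <<'E'
from h import *
from scipy.optimize import least_squares
p=optics.camera_params('wrist')
a=np.load('w_hold.npz'); s=dict(eef_pos=a['pos'],eef_rot=a['rot'])
f=lambda x,y,k,u0,v0:((x+.5)/k-.5+u0,(y+.5)/k-.5+v0)
X=grid(p,a['d'],s)
G=[f(445,357,6,225,115),f(263,655,6,225,115)];R=[f(226,381,6,225,115),f(471,634,6,225,115)]
zs=[]
for g in G+R: 
    u,v=np.round(g).astype(int); zz=X[v-1:v+2,u-1:u+2,2]; zs.append(np.nanmedian(zz))
print('rim z by depth at dots',np.round(zs,1))
# all rim pts
C=px2w(p,*f(352,500,6,225,115),z=np.median(zs),s=s)
r=np.hypot(X[...,0]-C[0],X[...,1]-C[1]); 
m=(r<26.5)&(r>20.5); zz=X[...,2][m]; print(np.histogram(zz[(zz>60)&(zz<140)],bins=np.arange(60,141,4)))
m=(r>36)&(r<50);print('foot',np.nanmedian(X[...,2][m]))
m=(r<10);print('spring',np.nanmedian(X[...,2][m]))
for z in [np.median(zs)-5,np.median(zs),np.median(zs)+5]:
    g=[px2w(p,*q,z=z,s=s) for q in G]; rr=[px2w(p,*q,z=z,s=s) for q in R]
    c=(g[0]+g[1])/2; d=g[0]-g[1]; e=rr[0]-rr[1]; print(z,'cG',c[:2].round(1),'cR',((rr[0]+rr[1])/2)[:2].round(1),'dist',np.linalg.norm(d).round(1),np.linalg.norm(e).round(1),'ang',np.degrees(np.arctan2(d[1],d[0])).round(1),np.degrees(np.arctan2(e[1],e[0])).round(1))
# foot center from 4 screws? two/three white
for q in [(288,119),(587,296),(121,415)]: print('screw',px2w(p,*f(*q,6,225,115),z=16,s=s).round(1))
# lamp
a=np.load('w_lamp.npz'); s=dict(eef_pos=a['pos'],eef_rot=a['rot']); X=grid(p,a['d'],s)
print('dome top z',np.nanmax(X[180:235,255:310,2][:]))
P=X[150:240,245:325].reshape(-1,3)
D=P[(P[:,2]>84)]; 
# sphere-fit / centre by outline of dome: silhouette
print('dome pts',len(D),D.mean(0).round(1), D.min(0).round(1),D.max(0).round(1))
red=px2w(p,*f(279,112,7,245,150),z=42,s=s); pin=px2w(p,*f(281,72,7,245,150),z=12,s=s)
print('red',red.round(1),'pin',pin.round(1), 'collar L/R',px2w(p,*f(88,275,7,245,150),z=40,s=s).round(1),px2w(p,*f(476,275,7,245,150),z=40,s=s).round(1))
top=px2w(p,*f(283,390,7,245,150),z=90,s=s); print('dome c',top.round(1), 'ang', np.degrees(np.arctan2(*(red-top)[[1,0]])).round(1))
E
```

```text
rim z by depth at dots [111.7 112.2 111.8 112.1]
(array([ 37,  13,  38,  84, 100, 114, 370,  38,  45,  60,  79, 105, 967,
       163,   0,   0,   0,   0,   0,   0]), array([ 60,  64,  68,  72,  76,  80,  84,  88,  92,  96, 100, 104, 108,
       112, 116, 120, 124, 128, 132, 136, 140]))
foot 267.90593594027223
spring 302.92633772831596
106.96090823331006 cG [550.7 153.6] cR [550.6 153.7] dist 47.6 47.6 ang -2.4 70.8
111.96090823331006 cG [552.  154.3] cR [551.9 154.4] dist 46.7 46.7 ang -2.4 70.8
116.96090823331006 cG [553.3 155. ] cR [553.2 155.1] dist 45.8 45.8 ang -2.4 70.8
screw [582.6 182.6  16. ]
screw [580.1 123.1  16. ]
screw [523.3 185.   16. ]
dome top z 97.7103035259129
dome pts 1611 [469.7 320.8  92. ] [448.9 301.6  84. ] [485.7 337.8  97.7]
red [489.5 331.   42. ] pin [489.6 330.7  12. ] collar L/R [458.5 342.8  40. ] [482.2 298.1  40. ]
dome c [470.2 320.6  90. ] ang 28.6
```

```bash
cat >> h.py <<'E'
def snap(n,name):
    s=sensors.read_state(); im,d=optics.grab_frame(n)
    np.savez(name+'.npz',im=im,d=d,pos=s['eef_pos'],rot=s['eef_rot']); cv2.imwrite(f'pics/{name}.png',im[:,:,::-1]); return s
def st(tag=''):
    s=sensors.read_state(); print(tag,'t%.2f'%s['t'],'pos',np.round(s['eef_pos'],2),'F',np.round(s['force'],2),'M',np.round(s['wrist_torque'],3),'w%.1f'%s['grip_width'],'yaw %.2f'%np.degrees(np.arctan2(s['eef_rot'][1][1],s['eef_rot'][0][1]))); return s
E
python3 - <<'E'
from h import *
R=down(np.radians(-62)); c=[470.2,320.5]
ctrl.move_l(np.array(c+[150]),R,vel=150); st('above')
print(ctrl.move_l(np.array(c+[74]),R,vel=60,threshold=6)); st('down')
ctrl.gripper_to(30,force=70); st('gripped')
ctrl.hold(0.2); st()
ctrl.move_l(np.array(c+[84]),vel=30); ctrl.hold(.3); st('lift')
ctrl.move_l(np.array(c+[225]),vel=150); ctrl.hold(.3); st('up'); snap('wrist','w_held')
E
```

```text
above t5.17 pos [470.66 320.69 150.5 ] F [-0.25  0.43  0.74] M [ 0.03  -0.005  0.011] w85.4 yaw -62.00
False
down t6.58 pos [470.63 320.71  74.56] F [0.07 0.33 0.02] M [ 0.025  0.024 -0.025] w85.4 yaw -62.00
gripped t7.08 pos [470.64 320.69  74.42] F [0.29 0.1  1.55] M [ 0.026 -0.011 -0.011] w38.7 yaw -62.00
 t7.28 pos [470.64 320.67  74.41] F [0.57 0.12 2.31] M [0.037 0.007 0.   ] w39.4 yaw -62.00
lift t8.06 pos [470.05 320.44  83.81] F [-0.43  0.28 -2.57] M [-0.03   0.02   0.006] w39.1 yaw -62.00
up t9.45 pos [469.87 320.33 224.19] F [ 0.9  -1.32 -0.94] M [ 0.03  -0.028 -0.051] w39.1 yaw -62.00
```

View pics/w_held.png

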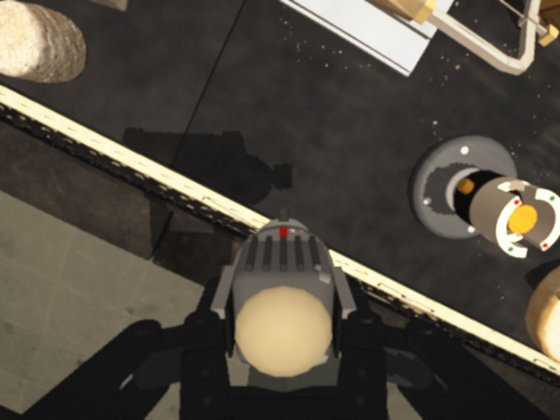

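The held lamp is centred between the fingers, with the red mark at (284,231), the pin at (283,214) and the dome centre at (284,330). Next I'll check the in-hand offset and move over the holder.

```bash
python3 - <<'E'
from h import *
p=optics.camera_params('wrist')
a=np.load('w_held.npz'); s=dict(eef_pos=a['pos'],eef_rot=a['rot'])
b=a['pos'][2]-74.42
for n,(u,v),z in [('red',(284,231.5),42),('pin',(283.2,213.5),11)]:
    X=px2w(p,u,v,z=b+z,s=s); print(n,(a['rot'].T@(X-a['pos'])).round(1))
yaw=-2.4+50-90
ctrl.move_ptp(np.array([552,154.3,220]),down(np.radians(yaw))); ctrl.hold(.4); st('over')
sc=[sensors.read_state()['force']]
snap('wrist','w_over'); snap('scene','s_over'); snap('top','t_over')
crop(np.load('w_over.npz')['im'],185,140,385,300,4,'pics/wo_c.png')
crop(np.load('s_over.npz')['im'],270,70,420,250,4,'pics/so_c.png')
E
```

```text
red [21.1  0.3 32.4]
pin [19.5 -0.1 63.4]
over t10.67 pos [551.72 155.13 220.05] F [ 0.31 -0.62 -1.96] M [-0.03  -0.011 -0.037] w39.1 yaw -42.32
```

View pics/wo_c.png

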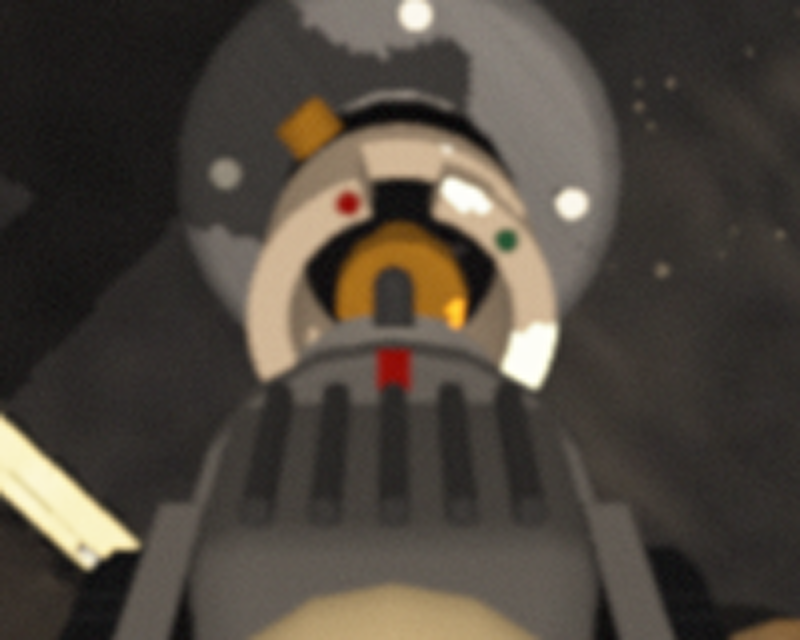

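View pics/so_c.png

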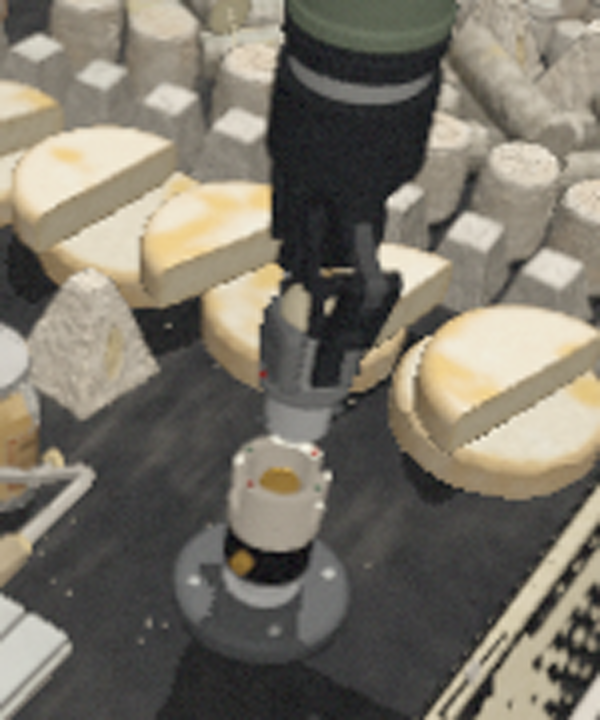

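```bash
python3 - <<'E'
from h import *
p=optics.camera_params('wrist')
a=np.load('w_over.npz'); s=dict(eef_pos=a['pos'],eef_rot=a['rot'])
f=lambda x,y,k=4,u0=185,v0=140:((x+.5)/k-.5+u0,(y+.5)/k-.5+v0)
b=a['pos'][2]-74.42
T=lambda X:(a['rot'].T@(X-a['pos'])).round(1)
for n,q,z in [('pin tip',(393,265),9),('red outer low',(395,349),39),('red outer',(395,352),42),('collar-block edge red',(395,388),42)]:
    print(n,T(px2w(p,*f(*q),z=b+z,s=s)))
print('dome L/R edges', )
for n,q,g in [('red',(348,203),70.8),('green',(506,240),-2.4)]:
    X=px2w(p,*f(*q),z=112,s=s); t=np.radians(g); print(n,'centre',(X-23.35*np.array([np.cos(t),np.sin(t),0])).round(1))
# screws
for q in [(415,15),(571,203),(225,173)]: print('screw',px2w(p,*f(*q),z=16,s=s).round(1))
# dome pixels: fit from depth
X=grid(p,a['d'],s); Y=(X-a['pos'])@a['rot']
m=(Y[...,2]<74.4-84)&(Y[...,2]>74.4-100)&(np.abs(Y[...,0])<30)&(np.abs(Y[...,1])<16); Q=Y[m]; print('dome',len(Q),Q.min(0).round(1),Q.max(0).round(1))
E
```

```text
pin tip [23.4 -0.7 65.4]
red outer low [22.4 -0.4 35.4]
red outer [23.1 -0.4 32.4]
collar-block edge red [18.6 -0.4 32.4]
dome L/R edges
red centre [552.  154.3 112. ]
green centre [552.  154.2 112. ]
screw [582.4 182.3  16. ]
screw [580.1 123.2  16. ]
screw [523.2 185.2  16. ]
dome 6235 [-18.2 -16.  -22.7] [16.  16.  -9.6]
```

```bash
python3 - <<'E'
from h import *
p=optics.camera_params('wrist')
a=np.load('w_over.npz'); s=dict(eef_pos=a['pos'],eef_rot=a['rot'])
X=grid(p,a['d'],s); Y=(X-a['pos'])@a['rot']
# front face of block: rows
for v in range(200,300,5):
    print(v,Y[v,282:286].mean(0).round(1), Y[v,270].round(1),Y[v,296].round(1))
# rim circle from depth: top face pts
m=(np.abs(X[...,2]-112)<2)&(np.hypot(X[...,0]-552,X[...,1]-154)<32); Q=X[m]; print(len(Q))
p2=optics.camera_params('scene'); b=np.load('s_over.npz'); im=b['im'].copy()
big=cv2.resize(im[70:250,270:420,::-1],None,fx=4,fy=4,interpolation=cv2.INTER_CUBIC)
t=np.linspace(0,2*np.pi,60); C=np.c_[np.cos(t),np.sin(t),0*t]
def draw(ctr,r,col):
    for u,v in proj(p2,np.array(ctr)+r*C): cv2.circle(big,(int((u-270+.5)*4),int((v-70+.5)*4)),1,col,-1)
draw([552,154.25,112],27,(0,255,0)); draw([552,154.25,0],55,(0,255,0))
ps=a['pos']; bz=ps[2]-74.4
draw([ps[0],ps[1],bz+2],17.5,(255,0,255)); draw([ps[0],ps[1],bz+42],26,(255,0,255)); draw([ps[0],ps[1],bz+36],26,(255,0,255))
cv2.imwrite('pics/so_draw.png',big)
E
```

```text
200 [ 10.9  -0.3 119.2] [  1.5 -11.3 150.9] [  1.6  10.  150.4]
205 [nan nan nan] [ -2.7 -11.3 150.7] [  7.2   8.8 119. ]
210 [21.6 -0.3 63.7] [  3.4 -10.1 118.9] [  3.3   8.8 119.3]
215 [18.7 -0.3 63.4] [ -0.5 -10.1 119.2] [ -0.3   8.9 118.6]
220 [16.  -0.3 62.8] [14.  -8.1 68.2] [ -4.2   8.9 118.7]
225 [23.  -0.4 36.2] [13.6 -7.9 61.2] [13.6  6.6 61.1]
230 [22.1 -0.4 31.9] [21.7 -6.7 33. ] [21.8  5.5 32.7]
235 [19.3 -0.4 32.6] [19.6 -6.7 32. ] [19.1  5.6 33.2]
240 [21.5 -0.4 21.6] [22.  -6.3 20.5] [21.7  5.1 21.1]
245 [21.7 -0.4 15.6] [20.7 -6.2 17.9] [21.5  4.9 16.2]
250 [21.4 -0.4 11.2] [21.8 -5.9 10.5] [21.7  4.7 10.8]
255 [21.6 -0.4  6.1] [21.3 -5.8  6.9] [21.1  4.6  7.2]
260 [21.4 -0.4  2.2] [20.9 -5.7  3.2] [21.6  4.4  1.7]
265 [21.3 -0.4 -1.9] [20.8 -5.5 -0.8] [20.9  4.3 -1. ]
270 [19.2 -0.4 -1.9] [18.5 -5.6 -0.6] [19.8  4.3 -3. ]
275 [18.  -0.4 -3.6] [18.1 -5.5 -3.7] [18.3  4.2 -4. ]
280 [17.1 -0.4 -5.6] [16.4 -5.5 -4.5] [17.2  4.2 -5.8]
285 [15.  -0.4 -5.6] [15.5 -5.4 -6.6] [15.7  4.2 -7. ]
290 [ 15.5  -0.4 -10.1] [14.7 -5.3 -8.8] [14.3  4.2 -8. ]
295 [ 14.7  -0.4 -12.1] [ 14.2  -5.3 -11.3] [nan nan nan]
1090
```

View pics/so_draw.png

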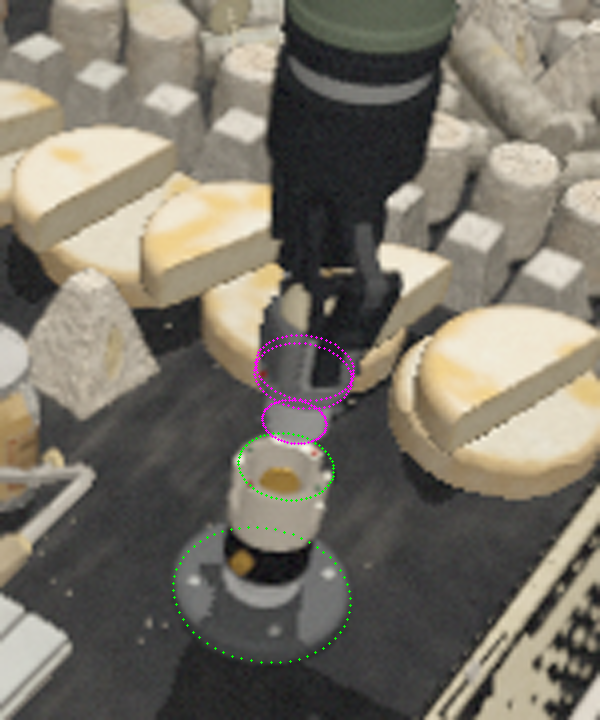

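```bash
python3 - <<'E'
from h import *
a=np.load('w_over.npz'); ps=a['pos'];bz=ps[2]-74.4; rot=a['rot']
p2=optics.camera_params('scene'); b=np.load('s_over.npz'); im=b['im']
u0,v0,u1,v1,k=315,145,370,225,9
big=cv2.resize(im[v0:v1,u0:u1,::-1],None,fx=k,fy=k,interpolation=cv2.INTER_CUBIC)
raw=big.copy()
t=np.linspace(0,2*np.pi,90); C=np.c_[np.cos(t),np.sin(t),0*t]
def draw(ctr,r,col):
    for u,v in proj(p2,np.array(ctr)+r*C): cv2.circle(big,(int((u-u0+.5)*k),int((v-v0+.5)*k)),1,col,-1)
draw([552,154.25,112],27,(0,200,0)); draw([552,154.25,112],20,(0,200,0)); draw([552,154.25,16],55,(0,255,0))
draw([ps[0],ps[1],bz+2],17.5,(255,0,255)); draw([ps[0],ps[1],bz+20],18,(255,0,255)); draw([ps[0],ps[1],bz+36],26,(255,0,255))
def dot(X,c):
    u,v=proj(p2,np.array(X))[0]; cv2.circle(big,(int((u-u0+.5)*k),int((v-v0+.5)*k)),4,c,1)
for g,c in [(-2.4,(0,255,0)),(177.6,(0,255,0)),(70.8,(0,0,255)),(250.8,(0,0,255))]:
    dot([552+23.35*np.cos(np.radians(g)),154.25+23.35*np.sin(np.radians(g)),112],c)
cv2.imwrite('pics/so_draw2.png',np.hstack([raw,big])[:,:1000][:600] if False else cv2.resize(np.hstack([raw,big]),None,fx=.8,fy=.8))
E
```

```text
(no output)
```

View pics/so_draw2.png

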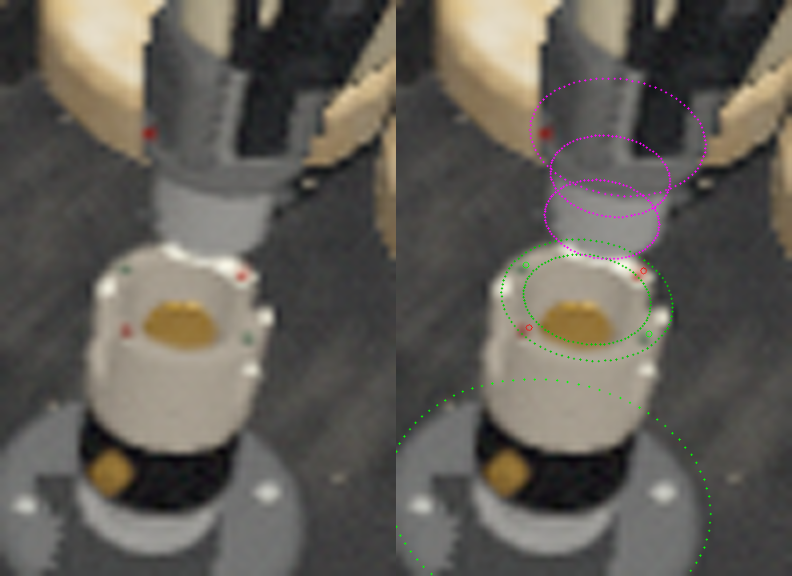

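The wrist and scene views agree that the lamp sits about 2.5 mm back along tool x in the hand. I'll compensate for that, come in close above the rim, and look again.

```bash
cat >> h.py <<'E'
H=np.array([552.,154.25]); O=np.array([-2.6,-0.4]); UZ=74.42
def pose(thdeg,under,H=H,O=O):
    R=down(np.radians(thdeg)); xy=H-R[:2,:2]@O
    return np.array([xy[0],xy[1],under+UZ]),R
def go(th,under,corr=np.zeros(3),vel=20,threshold=None,**k):
    P,R=pose(th,under,**k); return ctrl.move_l(P+corr,R,vel=vel,threshold=threshold)
def err(th,under,**k):
    P,R=pose(th,under,**k); return P-np.array(sensors.read_state()['eef_pos'])
E
python3 - <<'E'
from h import *
th=-42.4
go(th,125,vel=60); ctrl.hold(.4); e=err(th,125); print(e.round(2))
go(th,118,corr=e,vel=30); ctrl.hold(.3); print(err(th,118).round(2)); st('close')
snap('wrist','w_cl'); snap('scene','s_cl')
crop(np.load('w_cl.npz')['im'],205,170,365,290,5,'pics/wcl_c.png')
crop(np.load('s_cl.npz')['im'],310,130,380,220,7,'pics/scl_c.png')
E
```

```text
[-0.17 -0.01 -0.34]
[ 0.05 -0.01  0.17]
close t12.40 pos [554.   155.91 192.25] F [-0.27  0.09 -1.61] M [-0.026 -0.028 -0.026] w39.0 yaw -42.40
```

View pics/wcl_c.png

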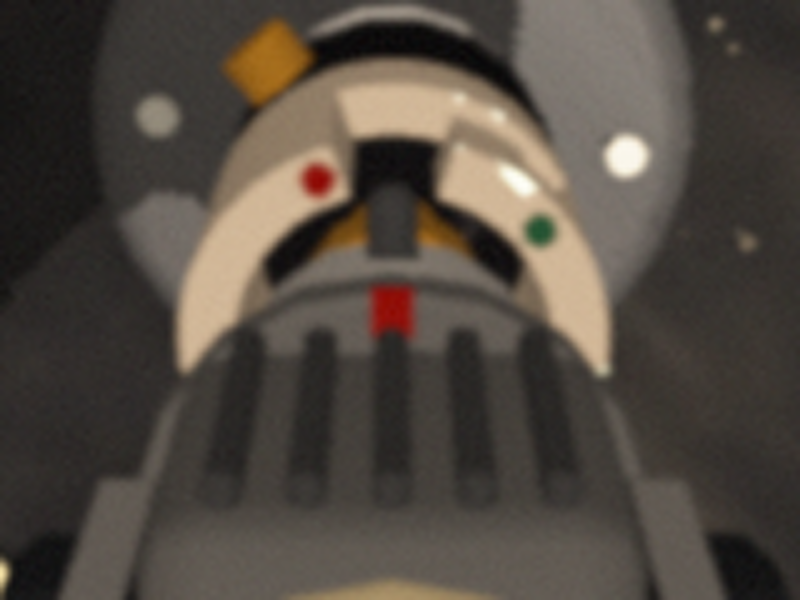

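View pics/scl_c.png

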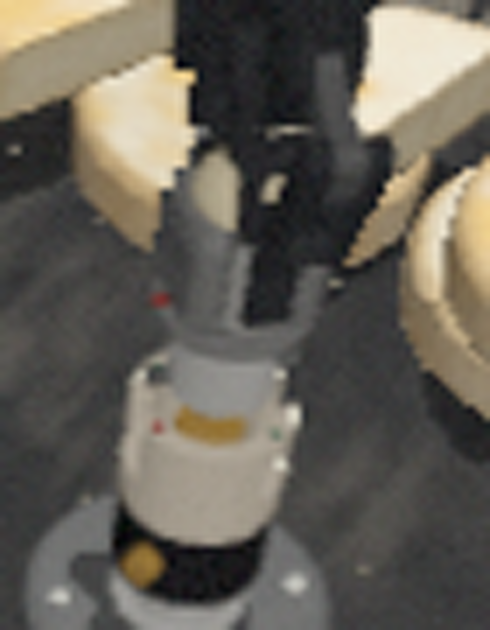

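```bash
cat >> h.py <<'E'
def favg(n=6,dt=.02):
    F=[];M=[]
    for _ in range(n):
        ctrl.hold(dt); s=sensors.read_state(); F.append(s['force']);M.append(s['wrist_torque'])
    return np.mean(F,0),np.mean(M,0),s
E
python3 - <<'E'
from h import *
th=-42.4; corr=np.array([0,0,0.])
F0,M0,s=favg(10); np.savez('f0.npz',F=F0,M=M0); print('base',F0.round(2),M0.round(3))
z=118
while z>92:
    z-=2 if z>108 else 1
    hit=go(th,z,corr=corr,vel=20,threshold=12)
    F,M,s=favg(5); F=F-F0;M=M-M0
    print(z,'uz %.2f'%(s['eef_pos'][2]-UZ),'dF',F.round(2),'M',M.round(3),'e',err(th,z).round(2),hit)
    if hit or F[2]>7 or np.hypot(F[0],F[1])>6: break
print(s['t'])
E
```

```text
base [ 0.07 -0.32 -1.72] [-0.009 -0.002  0.007]
116 uz 115.89 dF [-0.3   0.31 -0.29] M [ 0.022  0.002 -0.013] e [0.05 0.   0.11] False
114 uz 113.91 dF [ 0.1   0.29 -0.11] M [ 0.027  0.02  -0.013] e [0.05 0.02 0.09] False
112 uz 111.93 dF [-0.2   0.25  0.21] M [ 0.023 -0.012 -0.012] e [ 0.04 -0.01  0.07] False
110 uz 109.92 dF [-0.36  0.33  0.05] M [0.007 0.002 0.012] e [0.04 0.02 0.08] False
108 uz 107.92 dF [-0.24  0.61  0.22] M [ 0.039 -0.015 -0.017] e [ 0.04 -0.01  0.08] False
107 uz 106.97 dF [-0.16  0.57  0.38] M [0.025 0.008 0.008] e [ 0.01 -0.01  0.03] False
106 uz 105.96 dF [-0.08  0.19  0.2 ] M [0.039 0.026 0.   ] e [0.02 0.   0.04] False
105 uz 104.94 dF [-0.01  0.54 -0.06] M [-0.018  0.01  -0.006] e [ 0.04 -0.01  0.06] False
104 uz 103.97 dF [-0.27 -0.06 -0.07] M [ 0.034 -0.001 -0.014] e [0.01 0.   0.03] False
103 uz 102.97 dF [-0.34  0.23 -0.14] M [ 0.046 -0.003 -0.005] e [ 0.   -0.02  0.03] False
102 uz 101.96 dF [-0.12  0.44 -0.01] M [ 0.004 -0.002 -0.01 ] e [ 0.04 -0.02  0.04] False
101 uz 101.44 dF [-0.58 -0.06  2.51] M [ 0.005  0.137 -0.019] e [-0.18 -0.03 -0.44] False
100 uz 100.20 dF [-0.66 -0.04  3.44] M [0.02  0.127 0.022] e [-0.19 -0.02 -0.2 ] False
99 uz 99.17 dF [-0.5   0.73  4.07] M [ 0.029  0.08  -0.012] e [-0.19 -0.03 -0.17] False
98 uz 98.12 dF [0.02 0.47 4.23] M [ 0.048  0.008 -0.031] e [-0.17 -0.02 -0.12] False
97 uz 97.12 dF [0.23 0.58 4.72] M [ 0.034  0.027 -0.017] e [-0.16 -0.02 -0.12] False
96 uz 96.11 dF [-0.13  0.76  5.03] M [ 0.081 -0.023  0.006] e [-0.16 -0.01 -0.11] False
95 uz 95.11 dF [-0.12  0.41  5.53] M [ 0.078 -0.035 -0.022] e [-0.16 -0.02 -0.11] False
94 uz 94.10 dF [0.34 0.98 6.07] M [ 0.069 -0.051 -0.008] e [-0.15 -0.01 -0.1 ] False
93 uz 93.15 dF [0.29 0.7  6.89] M [ 0.044 -0.091  0.003] e [-0.16 -0.02 -0.15] False
92 uz 92.24 dF [0.21 0.64 7.19] M [ 0.08  -0.071 -0.002] e [-0.18 -0.04 -0.24] False
19.6667
```

```bash
python3 - <<'E'
from h import *
f=np.load('f0.npz');F0,M0=f['F'],f['M']
th=-42.4
for z in [90,88,86,84.5,83]:
    hit=go(th,z,corr=np.array([0,0,-.1]),vel=15,threshold=12)
    F,M,s=favg(5); F=F-F0;M=M-M0
    print(z,'uz %.2f'%(s['eef_pos'][2]-UZ),'dF',F.round(2),'M',M.round(3),hit)
    if hit or F[2]>16 or np.hypot(F[0],F[1])>8: break
ctrl.hold(.2);st()
E
```

```text
90 uz 90.34 dF [-0.26  0.9   8.18] M [ 0.036  0.049 -0.023] False
88 uz 88.53 dF [-0.47  0.34  9.18] M [ 0.041  0.136 -0.017] False
86 uz 86.73 dF [-0.54  0.14 10.19] M [ 0.05   0.157 -0.025] False
84.5 uz 85.39 dF [-0.91  0.8  10.48] M [ 0.017  0.243 -0.014] False
83 uz 84.03 dF [-1.56  0.75 11.4 ] M [ 0.024  0.304 -0.011] False
 t21.64 pos [554.28 155.94 158.5 ] F [-1.8  -0.32  9.45] M [ 0.03   0.285 -0.005] w39.2 yaw -42.40
```

```bash
python3 - <<'E'
from h import *
f=np.load('f0.npz');F0,M0=f['F'],f['M']
th=-42.4; corr=np.array([-0.4,0,-1.0])
go(th,82.7,corr=corr,vel=10,threshold=12); F,M,s=favg(5); print('uz %.2f'%(s['eef_pos'][2]-UZ),(F-F0).round(2),(M-M0).round(3))
z=82.7
while th>-92.4:
    th=max(th-5,-92.4)
    hit=go(th,z,corr=corr,vel=5,threshold=15)
    F,M,s=favg(4); F=F-F0;M=M-M0
    yaw=np.degrees(np.arctan2(s['eef_rot'][1][1],s['eef_rot'][0][1]))
    print('th %.1f yaw %.2f uz %.2f'%(th,yaw,s['eef_pos'][2]-UZ),'dF',F.round(2),'M',M.round(3),'e',err(th,z).round(2),hit,'t%.1f'%s['t'])
    if hit or abs(M[2])>0.5 or np.hypot(F[0],F[1])>8: break
E
```

```text
uz 83.10 [-0.84  0.52 11.95] [ 0.007  0.255 -0.017]
th -47.4 yaw -47.41 uz 83.19 dF [-0.59  0.75 11.97] M [ 0.01   0.246 -0.1  ] e [-0.28 -0.1  -0.49] False t22.3
th -52.4 yaw -52.41 uz 83.23 dF [-0.93  0.04 11.38] M [ 0.034  0.183 -0.061] e [-0.35 -0.13 -0.53] False t22.6
th -57.4 yaw -57.41 uz 83.27 dF [-0.58  0.43 12.13] M [ 0.033  0.195 -0.097] e [-0.44 -0.14 -0.57] False t22.9
th -62.4 yaw -62.41 uz 83.28 dF [-0.67  0.13 11.57] M [ 0.043  0.176 -0.074] e [-0.48 -0.18 -0.58] False t23.3
th -67.4 yaw -67.41 uz 83.31 dF [-0.37  1.06 11.43] M [ 0.02   0.14  -0.092] e [-0.53 -0.15 -0.61] False t23.6
th -72.4 yaw -72.41 uz 83.34 dF [1.000e-02 6.600e-01 1.164e+01] M [ 0.043  0.13  -0.051] e [-0.57 -0.17 -0.64] False t23.9
th -77.4 yaw -77.41 uz 83.34 dF [-0.23  0.23 11.34] M [ 0.054  0.113 -0.08 ] e [-0.58 -0.14 -0.64] False t24.2
th -82.4 yaw -82.41 uz 83.34 dF [-0.5   0.23 11.74] M [ 0.046  0.116 -0.101] e [-0.61 -0.14 -0.64] False t24.5
th -87.4 yaw -87.41 uz 83.37 dF [-0.76  0.54 11.72] M [ 0.059  0.068 -0.056] e [-0.65 -0.14 -0.67] False t24.9
th -92.4 yaw -92.41 uz 83.36 dF [ 0.06  1.   11.55] M [ 0.061  0.055 -0.108] e [-0.65 -0.14 -0.66] False t25.2
```

The lamp turned freely to the nominal notch. I'll creep on to feel the stop, then let it up.

```bash
python3 - <<'E'
from h import *
f=np.load('f0.npz');F0,M0=f['F'],f['M']
th=-92.4; corr=np.array([-0.4,0,-1.0]); z=82.7
ctrl.hold(.15)
for i in range(5):
    th-=1
    hit=go(th,z,corr=corr,vel=3,threshold=12)
    F,M,s=favg(4); F=F-F0;M=M-M0
    print('th %.1f uz %.2f'%(th,s['eef_pos'][2]-UZ),'dF',F.round(2),'M',M.round(3),hit,'t%.1f'%s['t'])
    if hit or abs(M[2])>0.28 or np.hypot(F[0],F[1])>6: break
print('stop at',th)
E
```

```text
th -93.4 uz 83.39 dF [-0.36  0.26 11.72] M [0.059 0.102 0.019] False t25.6
th -94.4 uz 83.37 dF [ 0.09  0.6  11.35] M [0.073 0.087 0.031] False t25.9
th -95.4 uz 83.36 dF [-0.05  1.21 11.48] M [0.117 0.064 0.07 ] False t26.3
th -96.4 uz 83.41 dF [-0.08  1.45 11.27] M [0.194 0.041 0.16 ] False t26.6
th -97.4 uz 83.38 dF [-0.18  1.51 11.21] M [0.27  0.021 0.357] False t26.9
stop at -97.4
```

```bash
python3 - <<'E'
from h import *
f=np.load('f0.npz');F0,M0=f['F'],f['M']
th=-93; corr=np.array([-0.4,0,-.6])
def rep(z,hit):
    F,M,s=favg(4); F=F-F0;M=M-M0
    print('z%.1f uz %.2f'%(z,s['eef_pos'][2]-UZ),'dF',F.round(2),'M',M.round(3),hit,'t%.1f'%s['t']); return F
rep(82.7,go(th,82.7,corr=np.array([-.4,0,-1]),vel=3,threshold=12))
for z in [84.5,86,87.5,89,90,91,91.7,92.2]:
    F=rep(z,go(th,z,corr=corr,vel=10,threshold=8))
    if F[2]<5: break
E
```

```text
z82.7 uz 83.43 dF [-0.16  0.79 11.65] M [0.211 0.035 0.026] False t27.2
z84.5 uz 85.45 dF [ 0.2   0.61 10.78] M [ 0.21  -0.029  0.046] False t27.6
z86.0 uz 86.80 dF [ 0.33  0.99 10.33] M [ 0.241 -0.092  0.025] False t28.0
z87.5 uz 88.12 dF [0.71 1.7  8.9 ] M [ 0.244 -0.138  0.033] False t28.4
z89.0 uz 89.49 dF [1.33 1.43 8.66] M [ 0.271 -0.195  0.031] False t28.8
z90.0 uz 90.39 dF [1.69 1.59 8.4 ] M [ 0.256 -0.224  0.032] False t29.1
z91.0 uz 91.25 dF [1.6  1.43 7.62] M [ 0.264 -0.314  0.029] False t29.4
z91.7 uz 91.72 dF [2.71 2.29 7.15] M [ 0.424 -0.583  0.011] False t29.7
z92.2 uz 91.81 dF [4.18 2.5  4.54] M [ 0.56  -0.904  0.001] False t30.0
```

The pins rise into the notches, with a hard upward stop at 91.8 mm, as expected. I'll relax slightly, release and back off.

```bash
python3 - <<'E'
from h import *
th=-93; corr=np.array([-0.4,0,-.6])
go(th,91.4,corr=corr,vel=10); ctrl.hold(.2); st('pre')
ctrl.gripper_to(80); ctrl.hold(.2); s=st('open')
P=np.array(s['eef_pos']); ctrl.move_l(P+[0,0,25],vel=40); st()
ctrl.move_l(P+[0,0,110],vel=120); ctrl.hold(.3); st('up'); snap('wrist','w_end'); snap('scene','s_end')
crop(np.load('w_end.npz')['im'],200,100,370,260,4.7,'pics/we_c.png')
crop(np.load('s_end.npz')['im'],300,110,390,250,5,'pics/se_c.png')
E
```

```text
pre t30.47 pos [555.11 154.12 166.  ] F [2.94 2.25 5.38] M [ 0.525 -0.704  0.   ] w39.0 yaw -93.00
open t31.15 pos [554.1  153.67 165.17] F [-0.07  0.35  0.27] M [ 0.017  0.075 -0.012] w79.9 yaw -93.00
 t31.93 pos [553.97 153.64 190.09] F [-0.53 -0.23 -0.09] M [-0.003 -0.032 -0.044] w79.6 yaw -93.00
up t33.08 pos [553.76 153.6  274.35] F [-0.33 -0.17  0.36] M [-0.014  0.018 -0.013] w79.9 yaw -93.00
```

View pics/we_c.png

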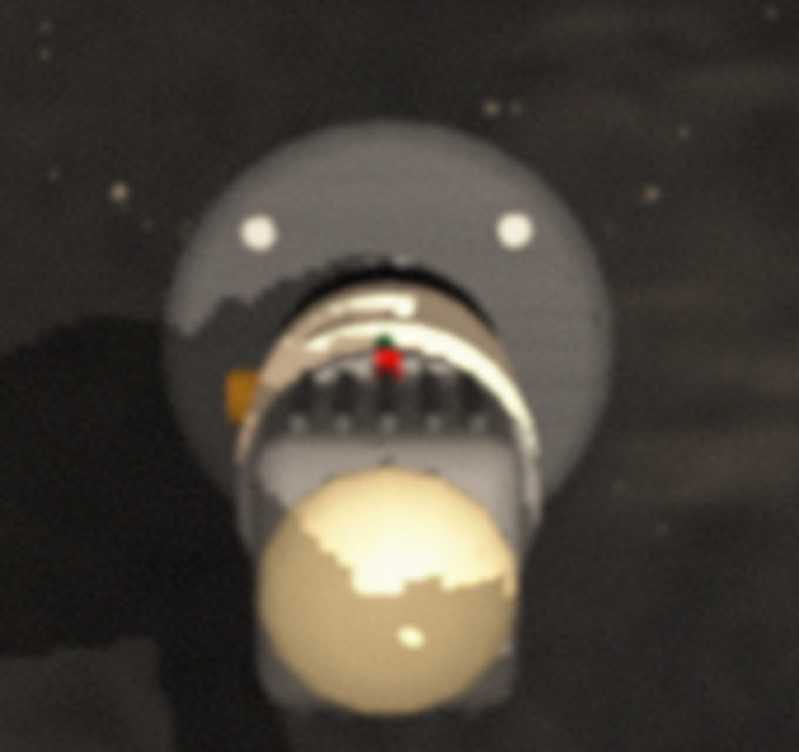

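View pics/se_c.png

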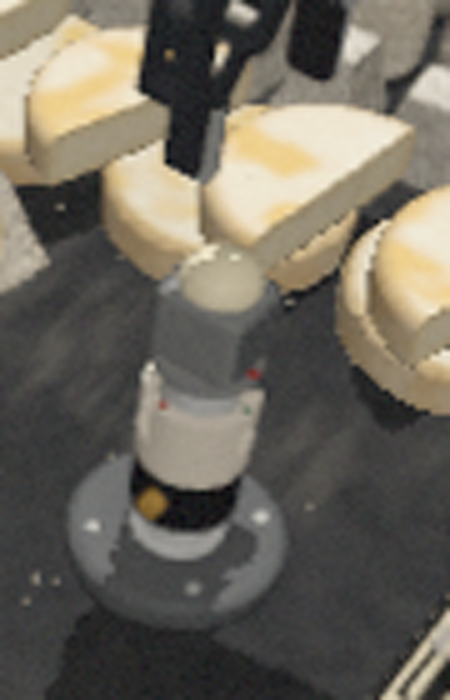

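```bash
python3 - <<'E'
from h import *
from scipy.optimize import least_squares
p=optics.camera_params('wrist'); a=np.load('w_end.npz'); s=dict(eef_pos=a['pos'],eef_rot=a['rot'])
X=grid(p,a['d'],s); Q=X[(X[...,2]>170)&(X[...,2]<196)&(np.hypot(X[...,0]-552,X[...,1]-154)<40)]
print(len(Q),'top z',np.percentile(Q[:,2],99.5).round(1))
D=Q[Q[:,2]>176]
f=lambda q:np.linalg.norm(D-q[:3],axis=1)-q[3]
r=least_squares(f,[552,154,165,22],loss='soft_l1'); print('dome sphere',r.x.round(1))
l=np.load('w_lamp.npz'); s2=dict(eef_pos=l['pos'],eef_rot=l['rot']); X=grid(p,l['d'],s2); D=X[(X[...,2]>84)&(np.hypot(X[...,0]-469,X[...,1]-320)<40)]
r=least_squares(f,[469,320,75,22],loss='soft_l1'); print('before: dome',r.x.round(1))
for n in 'top',:
    snap(n,'t_end'); p=optics.camera_params(n); A=np.load('top0.npz')['d'];B=np.load('t_end.npz')['d']; X0=grid(p,A);X1=grid(p,B)
    for k,(u,v) in dict(jar=(325,158),pyr=(369,160),brick=(192,231),drum=(185,260)).items():
        sl=np.s_[v-18:v+18,u-18:u+18]; print(k,'mean |dz|',np.nanmean(np.abs(X0[sl]-X1[sl])).round(2))
E
```

```text
3039 top z 188.3
dome sphere [552.6 153.9 167.2  21.2]
before: dome [-1416601.1  -750661.9   109544.7  1607496.1]
jar mean |dz| 2.89
pyr mean |dz| 42.7
brick mean |dz| 1.45
drum mean |dz| 1.34
```

The dome centre is within 0.7 mm of the holder's axis, and its top at 188 mm is the locked height. The pyramid difference in the top view is probably the arm blocking it, since nothing came near the pyramid. Handing in.

```bash
python3 - <<'E'
from h import *
crop(np.load('t_end.npz')['im'],270,90,450,290,3,'pics/te_c.png')
ctrl.finish_job()
E
```

```text
the job is handed in; nothing more can be done
```

View pics/te_c.png

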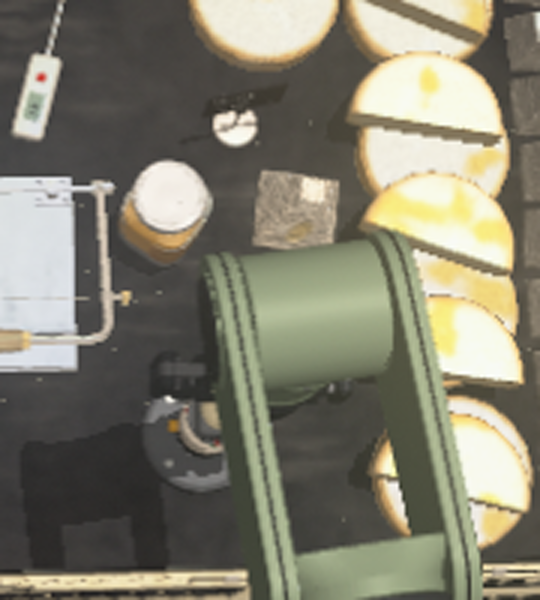

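The lamp is locked in the holder and the job is handed in, at about 33 s of the 72 s allowed; no verdict is reported.

**What I did:** I gripped the lamp by its flat faces and lowered it with the pins in the entry slots. The spring was first felt with the lamp's underside at about 102 mm. I pressed it about 18–19 mm (about 12 N) and turned it 50° clockwise. I crept on another 5° until the torque showed the stop. I then eased it back and up until the pins met the top of the notches, at about 91.8 mm, and let go.

**Last checks:**
- **Seating:** the dome centre is about 0.7 mm from the holder's axis and its top is at 188 mm, the height expected when locked. The red mark stands over the green dot, and the lamp looks upright.
- **Force:** the highest averaged reading was about 12 N, and the gripper reads about zero after letting go. That is the wrist reading; the contact force between lamp and holder was not measured directly.
- **Bystanders:** the jar, brick and drum show no real change in the top camera. The depth comparison failed for the pyramid (mean difference 42.7 mm). The last picture shows the arm covering the edge of that patch, with the pyramid where it was.
- **Failed check:** a sphere fit to the dome before the grasp did not converge and was not used.

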